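# Shut the marked stopcock under the sliding cover of a lab bench service box

### The job

Without lifting anything, push the sliding cover of the service box all the way aside onto the closed deck to uncover the two stopcocks, then push the marked handle (the lever with the round disc at its end) clockwise until it is fully shut, lying across its pipe. Leave the cover aside, the plain lever as it is and everything else on the bench where it stands, and finish with the hand clear.

Things in the scene. Friction and masses are not known exactly. Their poses are not given: they have to be found in the camera images.
- valve_box: white fixed service box, 180 (own x) x 520 mm (own y), 68 mm high; rails on both long sides reach 82 mm; ledge on its far side (x 90 to 160 mm), 68 mm high. Origin: centre of the 180 x 520 underside; z up, yaw within 0.2 rad. y -252 to 4 mm: open well (160 mm wide in x, floor 6 mm high) under the cover; y 4 to 260 mm: closed deck, 68 mm high. The cover opens along own +y
- cover (a joint): aluminium cover plate, 160 (x) x 250 (y) x 8 mm, its top 78 mm above the bench. Value in m along the box's +y: 0 = well covered, 0.24 = stop, fully aside on the deck; starts at 0 to 0.03. About 2.5 N of friction plus light damping; stays where left. It lies loose on its runners (about 0.5 kg) and must not be lifted
- cover_rib (a point): middle of the top edge of the black upright rib on the cover, 107 mm above the bench. The rib is 90 mm long in box x, 12 mm thick in box y, and stands 29 mm above the plate; it sits at the middle of the cover. Push on its -y side to open
- marked_valve: fixed brass stopcock in the well, its pipe along box x. Origin on the handle's upright turning axis, 6 mm above the bench; axes parallel to the box's. Pipe and body reach 40 mm above the bench, the 18 mm spindle higher. The two turning axes are 110 mm apart, at box x about 38 mm, box y -185 and -75 mm; which is the marked one varies
- marked_handle (a joint): angle in rad of the marked steel handle: 0 = open, along the pipe, pointing to the box's -x (towards the robot); grows clockwise seen from above; 1.571 = stop, fully shut, pointing to the box's +y. Starts at 0 to 0.25, stays where left; about 0.15 N m of friction
- marked_end (a point): centre of the round disc (28 mm diameter, 12 mm thick) at the end of the marked handle, 51 mm from the turning axis; lever is a flat bar 13 mm wide and 12 mm thick, reaching 65 mm from the axis with its disc, its top 62 mm and its underside 50 mm above the bench
- plain_valve: the other stopcock, alike; origin on its turning axis, 6 mm above the bench
- plain_end (a point): point 51 mm from the turning axis on the plain lever: a straight bar 13 mm wide, 65 mm long, no disc, also open (pointing towards the robot, within 0.25 rad); leave as it is
- reagent_jar: closed amber glass jar, 40 mm diameter, 55 mm high, standing on the service box's rear ledge (68 mm above the bench); origin under its centre; leave alone
- beaker: open glass beaker, 64 mm diameter, 85 mm high, on the bench on the robot's side of the box; origin under its centre; leave alone
- bulb: black rubber pipette bulb standing upright, 50 mm diameter, 65 mm high, on the bench on the robot's side of the box; origin under its centre; leave alone
- dish: shallow glass dish, 90 mm diameter, 18 mm high, on the bench on the robot's side of the box; origin under its centre; leave alone
- bottle: amber glass bottle with black cap, 60 mm diameter, 130 mm high, on the bench beside the left end of the box; origin under its centre; leave alone
- weight: steel calibration weight with a knob, 32 mm diameter, 45 mm high, standing on the box's rear ledge behind the well; origin under its centre; leave alone

How it is judged:
On the way, in this order (a step that is already met when the one before it is completed fails the run):
1. the cover is pushed fully aside (value of joint cover above 0.225 m and value of joint marked_handle below 0.5 rad), for 0.2 s.
2. the marked handle is pushed fully shut (value of joint marked_handle above 1.46 rad), for 0.2 s.
At the end, for the whole second after the job is handed in: The cover is within 15 mm of its open stop, the marked handle within 0.11 rad (6 degrees) of its shut stop and at rest, the plain lever's end within 12 mm of where it was, and every bystander within 25 mm of its place (value of joint cover above 0.225 m and value of joint marked_handle above 1.46 rad and distance of plain_end from where it was at the start of the episode below 0.012 m and velocity of joint marked_handle below 0.05 rad/s and distance of each of reagent_jar, beaker, bulb, dish, bottle, weight from where it was at the start of the episode below 0.025 m); the robot touches nothing.
It fails at once if the cover is lifted more than 10 mm off its runners (z of cover_rib in the frame of valve_box above 0.117 m).
It fails at once if the plain lever is pushed (its end moves more than 12 mm) (distance of plain_end from where it was at the start of the episode above 0.012 m).
It fails at once if a bystander is lifted, tipped or moved by more than 25 mm (distance of any of reagent_jar, beaker, bulb, dish, bottle, weight from where it was at the start of the episode above 0.025 m or angle between any of reagent_jar, beaker, bulb, dish, bottle, weight's own z axis and vertical above 0.5 rad).
It also fails if it takes over 53 s, if anything falls off the work surface, if the arm or the gripper's body presses on something with over 40 N, if the wrist force passes 120 N, or if a joint passes its speed limit or range.

### The arm

A 6-joint arm with a two-finger parallel gripper is mounted at the origin on the work surface. World frame = base frame: x ahead of the robot, y to its left, z up, the work surface at z = 0. Lengths are in m, angles in rad, forces in N, time in s.
With the tool pointing down it reaches from about 0.325 to 0.925 m from the base axis. Payload 3.1 kg.
Tool frame: the origin (TCP) lies on the centre line of the jaws, within the pads' length; the fingertips stand robot.tip_reach ahead of it and the grasp point (between the pads) lies 3 mm ahead of it (robot.tip_reach is the distance from the TCP to the fingertips, in m); z points along the fingers, y is the line along which they close (so a half turn about z gives the same grasp; the last joint's range is limited). The gripper opens to 85 mm and grips with 20 to 120 N. Pads are 22 mm wide; open, the fingers measure 114 mm over their backs; the gripper's body (76 mm by 85 mm) begins 54 mm behind the grasp point. The pads swing forward as they close: fully open they stand 13 mm farther back than shut.
Start: joints at [1.137, 0.217, 1.613, -0, 1.311, -0.112], TCP at [0.198, 0.593, 0.253] pointing down, gripper open.
Joint ranges: [-2.75, 2.75], [-0.78, 2.1], [0.31, 2.55], [-1.13, 4.27], [0.13, 2.63], [-2.58, 2.58]. Speed limits (rad/s): [2.79, 2.79, 3.14, 3.14, 3.14, 3.14].

### API

Orientations are given as a 3x3 rotation matrix whose columns are the frame's x, y, z axes.
In Python, from bench import robot gives the robot as it stands.
- The arm moves only by the tool send_rows, never from a script. Its argument "plan" is text: rows parted by semicolons, each of 7 numbers parted by spaces: the opening, from 0 (shut) to 1 (fully open), then the shift along the world's x, y, z in cm, then the turn, a rotation vector about the world's x, y, z in degrees. In form: claw dx dy dz ax ay az; .... A call has 1 to 20 rows; each row shifts and turns the commanded pose from where the row before left it; what a row does not reach is not made up. A row lasts 1/10 s, in which the tool goes at most 50 mm and 8.59 degrees, less where a joint would pass 70% of its speed; a pose out of reach is approached as far as the arm can. A call is refused whole if a number of a shift passes 5 or a number of a turn 8.59, either way. A call with a gripper value outside its range is refused whole. The fingers move at their own pace and stop on an object; "grip_force" is the grip in N (left out, the last holds). Time passes only in rows, so rows that do not move let the fingers close. It gives the time, the measured TCP pose, the force, the opening and the grip force at its end, in the units of the state.
- robot.observe(): the state, without advancing time (a new reading comes with each control period).
- robot.read_camera(name): name is "scene" or "side" or "wrist"; returns a dict with "img" (480x640x3 uint8, red, green, blue), "depth" (480x640 float32, m along the optical axis (not along the pixel's ray), 0 where there is no reading), "camera_matrix" (3x3 intrinsics, pixels), "R" (3x3) and "t" (3): a world point X has camera coordinates R X + t. Camera axes: x right, y down, z forward; pixel columns grow to the right and rows downward; lengths in m; the calibration is good to about 2 mm. A picture is of the moment at which its call begins.
- robot.close_job(): hands the job in; it is judged then, once.
The state is a dict: "time_s": time; "joints": joint angles; "joint_vel": joint speeds; "effort": joint torques, N m; "eef_pos": TCP position; "orientation": TCP orientation; "ft_force": force on the tool from outside, world axes, zero at the start; "torque": the same for the moment, N m; "width": opening from 0.0 (shut) to 1.0 (fully open); "grip_force": force on a finger pad.
Only numpy, scipy, OpenCV 4.12 (cv2) and the standard library are available. Lean on these libraries where they do the work, as an engineer would, in place of code of your own. Each camera call takes 0.05 s, during which the arm holds its last target. There are 200 camera calls.

## Working session

There is one attempt and no reset: what is moved stays moved. The work goes in short steps, Python scripts to look and compute and a tool call to move; the robot and the scene stay as the last step left them, time stands still between calls to the robot, and variables do not carry over. Pictures are saved under pics/ and viewed, at most 10 in all, crops included, and the job is handed in when it is done.

Besides the shell and the picture viewer there is one more tool, called after "Emit:" by a JSON object that holds its "name" and its "arguments", one argument or row to a line. send_rows: Moves the arm, as the interface text tells. Its arguments: {"type":"object","properties":{"plan":{"type":"string"},"grip_force":{"type":"number"}},"required":["plan"]}

```bash
mkdir -p pics; ls; python3 - <<'E'
from bench import robot
import cv2,numpy as np
print(robot.tip_reach, robot.observe()['time_s'])
for n in ('scene','side'):
    c=robot.read_camera(n); cv2.imwrite(f'pics/{n}0.png',c['img'][:,:,::-1]); np.savez(f'{n}0.npz',**c)
    print(n, (-c['R'].T@c['t']).round(3), c['R'].round(2).tolist())
E
```

```text
pics
0.022 0.0
scene [1.47  0.461 0.701] [[-0.38, 0.93, -0.01], [0.5, 0.19, -0.85], [-0.78, -0.33, -0.53]]
side [ 0.496 -0.73   0.57 ] [[0.99, -0.11, -0.01], [-0.07, -0.53, -0.85], [0.09, 0.84, -0.53]]
```

View pics/scene0.png

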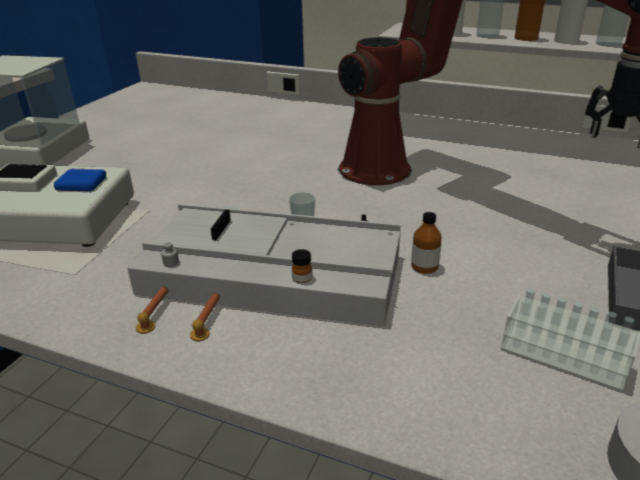

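View pics/side0.png

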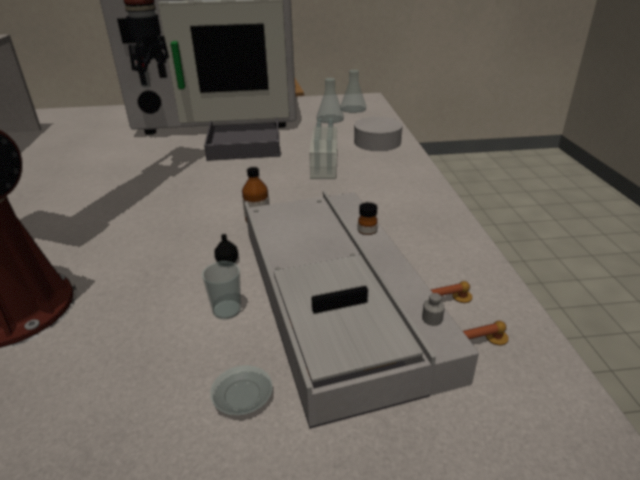

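The scene view shows the covered box with the rib at (221,225), weight (170,257), jar (302,266), bottle (427,245), beaker (302,205). The side view shows the rib at (340,299), beaker (225,290), dish (243,392) and bulb (226,250).

```bash
cat > h.py <<'E'
import numpy as np,cv2
def cloud(c):
    K=c['camera_matrix'];v,u=np.mgrid[:480,:640];d=c['depth']
    p=np.stack([(u-K[0,2])/K[0,0]*d,(v-K[1,2])/K[1,1]*d,d],-1)
    w=(p-c['t'])@c['R']; w[d==0]=np.nan; return w
def ray(c,uv,z):
    d=c['R'].T@np.linalg.inv(c['camera_matrix'])@np.array([*uv,1.]); o=-c['R'].T@c['t']
    return o+d*(z-o[2])/d[2]
E
python3 - <<'E'
import numpy as np,cv2
from h import *
for n in ('scene','side'):
    c=np.load(n+'0.npz'); w=cloud(c); x,y,z=np.moveaxis(w,-1,0)
    reg=(x>.3)&(x<.95)&(y>-.5)&(y<.6)
    top=reg&(z>.055)&(z<.088)
    m=cv2.morphologyEx(top.astype(np.uint8),cv2.MORPH_OPEN,np.ones((3,3)))
    k,l,s,_=cv2.connectedComponentsWithStats(m); i=1+s[1:,4].argmax()
    P=w[l==i]; r=cv2.minAreaRect(P[:,:2].astype(np.float32)*1000); print(n,'rect',r)
    print(np.histogram(P[:,2],bins=np.arange(.055,.09,.003)))
    g=c['img'].astype(int).max(-1)
    rb=reg&(g<60)&(z>.078)&(z<.115)
    k,l,s,_=cv2.connectedComponentsWithStats(rb.astype(np.uint8)); 
    for i in range(1,k):
        if s[i,4]>15:
            Q=w[l==i]; print('blk',s[i],Q.mean(0).round(4),Q.min(0).round(3),Q.max(0).round(3),cv2.minAreaRect(Q[:,:2].astype(np.float32)*1000))
    # objects, by z above surfaces
    ob=reg&(z>.095)
    k,l,s,_=cv2.connectedComponentsWithStats(ob.astype(np.uint8))
    for i in range(1,k):
        if s[i,4]>20: Q=w[l==i]; print('ob',s[i],Q.mean(0).round(3),Q.min(0).round(3),Q.max(0).round(3))
c=np.load('side0.npz')
print('beaker',ray(c,(226,310),0),'dish',ray(c,(243,392),0),'bulb',ray(c,(226,258),.02))
E
```

```text
scene rect ((537.2948608398438, -46.074798583984375), (364.5439453125, 521.3357543945312), 10.214262008666992)
(array([ 273,  394,  368,  655, 6564, 3270,  552, 2001, 3089,  983,  181]), array([0.055, 0.058, 0.061, 0.064, 0.067, 0.07 , 0.073, 0.076, 0.079,
       0.082, 0.085, 0.088]))
blk [211 210  19  31 306] [ 0.5865 -0.1541  0.0986] [ 0.536 -0.171  0.08 ] [ 0.624 -0.145  0.112] ((580.5816040039062, -157.5870361328125), (89.87905883789062, 12.752367973327637), 9.718996047973633)
blk [173 253   5  10  35] [ 0.7159 -0.1809  0.086 ] [ 0.708 -0.185  0.079] [ 0.722 -0.178  0.096] ((715.3276977539062, -180.699462890625), (6.500064849853516, 14.167752265930176), 67.09054565429688)
blk [292 259  18   8  62] [0.6757 0.0765 0.1105] [0.664 0.056 0.102] [0.683 0.089 0.115] ((675.0242309570312, 73.76731872558594), (14.552892684936523, 32.993892669677734), 14.378158569335938)
ob [ 71 190  36  26 254] [ 0.616 -0.487  0.098] [ 0.543 -0.5    0.095] [ 0.661 -0.464  0.103]
ob [211 209  20  25 217] [ 0.583 -0.155  0.105] [ 0.533 -0.171  0.095] [ 0.623 -0.145  0.112]
ob [418 212  21  24 346] [0.451 0.
[... 1904 characters left out ...]
215, 13.282389640808105), 32.41572570800781)
ob [314 123   7  22 109] [0.614 0.523 0.105] [0.601 0.47  0.095] [0.628 0.599 0.11 ]
ob [327 122   6  23 108] [0.648 0.52  0.105] [0.634 0.466 0.096] [0.665 0.598 0.11 ]
ob [245 166  19  22 282] [0.445 0.252 0.114] [0.425 0.238 0.095] [0.465 0.276 0.133]
ob [359 202  19  22 372] [0.665 0.062 0.114] [0.648 0.049 0.095] [0.685 0.085 0.126]
ob [311 285  58  21 613] [ 0.578 -0.165  0.104] [ 0.534 -0.175  0.095] [ 0.623 -0.149  0.11 ]
ob [424 293  21  20 299] [ 0.714 -0.201  0.103] [ 0.699 -0.214  0.095] [ 0.731 -0.183  0.115]
beaker [ 0.38912523 -0.05467666  0.        ] dish [ 0.42434042 -0.24204943  0.        ] bulb [0.38391156 0.08081379 0.02      ]
```

Emit:
{"name": "send_rows", "arguments": {
  "plan": "0 0 0 0 0 0 0;0 2 -5 0 0 0 0;0 2 -5 0 0 0 0;0 2 -5 0 0 0 0;0 2 -5 0 0 0 0;0 2 -5 0 0 0 0;0 2 -5 0 0 0 0;0 2 -5 0 0 0 0;0 2 -5 0 0 0 0;0 2 -5 0 0 0 0;0 2 -5 0 0 0 0;0 2 -5 0 0 0 0"
}}

```text
time_s: 1.3
eef_pos: [0.4021, 0.0803, 0.2535]
orientation: [[-0.949, 0.316, 0.001], [0.316, 0.949, 0.0], [-0.001, 0.001, -1.0]]
ft_force: [0.3, 0.1, -0.1]
width: -0.003
grip_force: 0.0
```

```bash
cat >> h.py <<'E'
a=np.radians(10.2);EX=np.array([np.cos(a),np.sin(a)]);EY=np.array([-EX[1],EX[0]]);O=.5414*EX-.1405*EY
def b2w(x,y): return O+x*EX+y*EY
def w2b(p): d=np.asarray(p)[:2]-O; return np.array([d@EX,d@EY])
E
python3 - <<'E'
from bench import robot
from h import *
s=robot.observe(); print(robot.tip_reach,s['eef_pos'],s['orientation'],s['width'],s['ft_force'],s['time_s'])
print(O,'goal',b2w(0,-.165),b2w(0,.09))
E
```

```text
0.022 [0.40214489 0.0803288  0.25352021] [[-9.48665481e-01  3.16278842e-01  1.22465106e-03]
 [ 3.16279331e-01  9.48666082e-01  2.23762078e-04]
 [-1.09101371e-03  5.99607177e-04 -9.99999225e-01]] -0.003280613725921976 [ 0.29605713  0.12903729 -0.09209761] 1.3
[ 0.55772391 -0.0424058 ] goal [ 0.58694289 -0.20479808] [0.54178628 0.0461718 ]
```

Emit:
{"name": "send_rows", "arguments": {
  "plan": "0 3 -5 0 0 0 7.15;0 3 -5 0 0 0 7.15;0 3 -5 0 0 0 7.15;0 3 -5 0 0 0 7.15;0 3 -5 0 0 0 0;0 3.5 -3.5 0 0 0 0;0 0 0 -4 0 0 0;0 0 0 -4 0 0 0;0 0 0 -3 0 0 0;0 0 0 -2.3 0 0 0;0 0 0 0 0 0 0;0 0 0 0 0 0 0"
}}

```text
time_s: 2.5
eef_pos: [0.5652, -0.1703, 0.1288]
orientation: [[-0.985, -0.175, -0.002], [-0.175, 0.985, -0.009], [0.003, -0.008, -1.0]]
ft_force: [-17.4, -5.0, 34.8]
width: -0.001
grip_force: 17.3
```

```bash
python3 - <<'E'
from bench import robot
from h import *
c=robot.read_camera('side'); cv2.imwrite('pics/side1.png',cv2.resize(c['img'][200:400,240:500,::-1],None,fx=3,fy=3))
s=robot.observe(); print(s['eef_pos'],w2b(s['eef_pos']),s['orientation'][:,1],s['ft_force'])
E
```

```text
[ 0.56522849 -0.17029172  0.12883555] [-0.01526067 -0.1271937 ] [-0.17455584  0.98461218 -0.008313  ] [-16.88246874  -5.49178687  34.38295489]
```

View pics/side1.png

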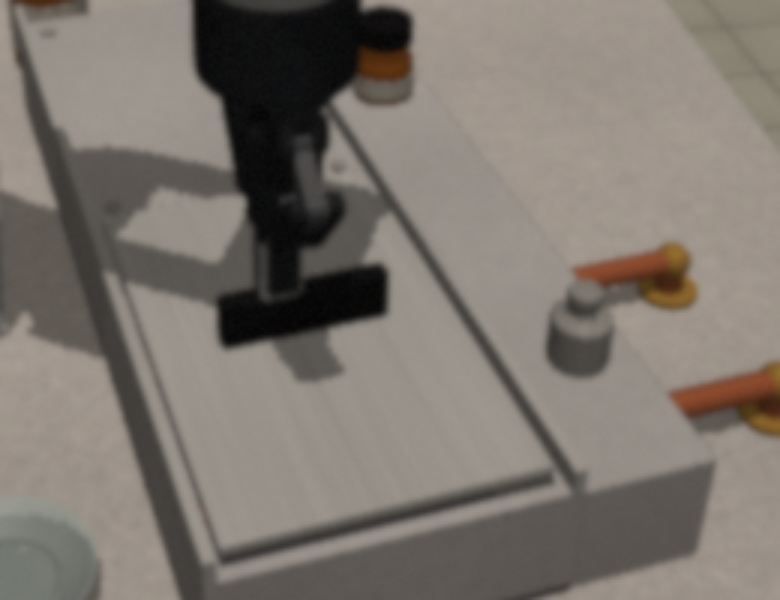

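The fingers landed on top of the rib at crop (280,290), because the fast rows fell short. I'll raise the hand and move behind the rib at a slower speed.

Emit:
{"name": "send_rows", "arguments": {
  "plan": "0 0 0 1 0 0 0;0 0 0 1.5 0 0 0;0 0 0 1.5 0 0 0;0 0.5 -1 0 0 0 0;0 0.5 -1 0 0 0 0;0 0.5 -1 0 0 0 0;0 0.5 -1 0 0 0 0;0 0 0 0 0 0 0;0 0 0 0 0 0 0"
}}

```text
time_s: 3.45
eef_pos: [0.5845, -0.2059, 0.1595]
orientation: [[-0.985, -0.172, -0.001], [-0.172, 0.985, 0.001], [0.001, 0.001, -1.0]]
ft_force: [0.2, 0.3, 0.6]
width: 0.005
grip_force: 0.0
```

```bash
python3 - <<'E'
from bench import robot
from h import *
c=robot.read_camera('side'); w=cloud(c);z=w[...,2]
rb=(c['img'].max(-1)<60)&(z>.079)&(z<.112)&(abs(w[...,0]-.578)<.06)&(abs(w[...,1]+.164)<.05)
print(cv2.minAreaRect(w[rb][:,:2].astype(np.float32)*1000))
s=robot.observe(); print(s['eef_pos'],w2b(s['eef_pos']),s['ft_force'],s['time_s'],b2w(0,-.165))
E
```

```text
((579.8624267578125, -168.58486938476562), (89.62398529052734, 12.742654800415039), 9.53631591796875)
[ 0.58444212 -0.20560059  0.15962988] [-0.00260336 -0.16534698] [-0.23975925 -0.22144522 -0.10463779] 3.5 [ 0.58694289 -0.20479808]
```

Emit:
{"name": "send_rows", "arguments": {
  "plan": "0 0 0 -2 0 0 0;0 0 0 -2 0 0 0;0 0.2 0 -1.1 0 0 0;0 0 0 0 0 0 0;0 -0.18 0.98 0 0 0 0;0 -0.18 0.98 0 0 0 0;0 -0.18 0.98 0 0 0 0;0 -0.18 0.98 0 0 0 0;0 -0.18 0.98 0 0 0 0;0 -0.18 0.98 0 0 0 0;0 -0.18 0.98 0 0 0 0;0 -0.18 0.98 0 0 0 0;0 -0.18 0.98 0 0 0 0;0 -0.18 0.98 0 0 0 0;0 -0.18 0.98 0 0 0 0;0 -0.18 0.98 0 0 0 0;0 -0.18 0.98 0 0 0 0;0 -0.18 0.98 0 0 0 0"
}}

```text
time_s: 5.3
eef_pos: [0.5616, -0.0677, 0.1093]
orientation: [[-0.985, -0.172, 0.0], [-0.172, 0.985, 0.0], [-0.0, -0.0, -1.0]]
ft_force: [2.7, -3.1, 0.8]
width: 0.002
grip_force: 1.6
```

```bash
python3 - <<'E'
from bench import robot
from h import *
s=robot.observe(); print(s['eef_pos'],w2b(s['eef_pos']),s['ft_force'],s['time_s'])
E
```

```text
[ 0.56156743 -0.06765348  0.10928087] [-0.0006882  -0.02552929] [ 2.72423673 -3.13893446  0.79996461] 5.3
```

Pushing as expected, with 12 cm still to go.

Emit:
{"name": "send_rows", "arguments": {
  "plan": "0 -0.18 0.98 0 0 0 0;0 -0.18 0.98 0 0 0 0;0 -0.18 0.98 0 0 0 0;0 -0.18 0.98 0 0 0 0;0 -0.18 0.98 0 0 0 0;0 -0.18 0.98 0 0 0 0;0 -0.18 0.98 0 0 0 0;0 -0.18 0.98 0 0 0 0;0 -0.18 0.98 0 0 0 0;0 -0.18 0.98 0 0 0 0;0 -0.09 0.49 0 0 0 0;0 -0.05 0.3 0 0 0 0;0 -0.05 0.3 0 0 0 0;0 0 0 0 0 0 0;0 0 0 0 0 0 0;0 0 0 0 0 0 0"
}}

```text
time_s: 6.9
eef_pos: [0.5407, 0.0407, 0.1087]
orientation: [[-0.985, -0.172, -0.002], [-0.172, 0.985, 0.001], [0.002, 0.001, -1.0]]
ft_force: [-0.4, 0.0, 0.3]
width: -0.002
grip_force: 0.0
```

```bash
python3 - <<'E'
from bench import robot
from h import *
s=robot.observe(); print(s['eef_pos'],w2b(s['eef_pos']),s['ft_force'],s['time_s'])
E
```

```text
[0.54073818 0.04066086 0.10871073] [-0.00200744  0.08476176] [-0.37939721  0.03953037  0.28563409] 6.9
```

Emit:
{"name": "send_rows", "arguments": {
  "plan": "0 -0.05 0.3 0 0 0 0;0 -0.05 0.3 0 0 0 0;0 -0.05 0.3 0 0 0 0;0 -0.05 0.3 0 0 0 0;0 0 0 0 0 0 0;0 0 0 0 0 0 0"
}}

```text
time_s: 7.5
eef_pos: [0.5392, 0.0502, 0.1088]
orientation: [[-0.985, -0.174, -0.001], [-0.174, 0.985, -0.005], [0.002, -0.005, -1.0]]
ft_force: [-1.2, -9.6, -1.7]
width: 0.004
grip_force: 4.6
```

```bash
python3 - <<'E'
from bench import robot
from h import *
c=robot.read_camera('side'); cv2.imwrite('pics/side2.png',cv2.resize(c['img'][150:420,200:520,::-1],None,fx=2.2,fy=2.2))
s=robot.observe(); print(s['eef_pos'],w2b(s['eef_pos']),s['ft_force'],s['time_s'])
E
```

```text
[0.53919385 0.0502093  0.10885187] [-0.00183648  0.09443277] [-0.35512352 -9.93143282 -1.75314452] 7.55
```

View pics/side2.png

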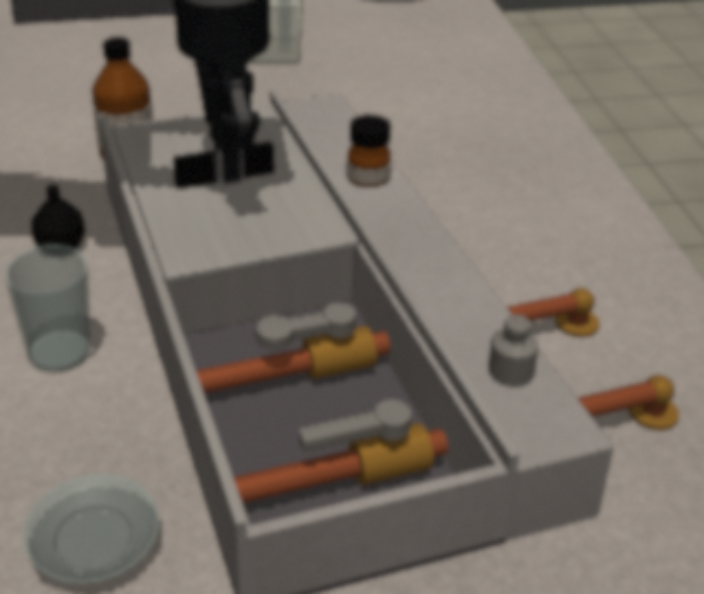

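The cover is at its stop, with a steady 10 N against it. The marked lever is the one nearer the deck: disc at crop (275,330), spindle at (340,318). The plain lever's end is at (305,435).

```bash
python3 - <<'E'
from h import *
c=np.load('side0.npz')
for n,(u,v) in dict(disc=(275,328),axis=(340,316),plain=(305,432),pax=(393,412)).items():
    p=ray(c,(200+u/2.2,150+v/2.2),.062); print(n,p,w2b(p))
print('stand',b2w(-.005,-.125))
E
```

```text
disc [ 0.56018372 -0.1219464   0.062     ] [-0.01166449 -0.0787191 ]
axis [ 0.61025533 -0.11441078  0.062     ] [ 0.03895021 -0.08016949]
plain [ 0.56748418 -0.22982572  0.062     ] [-0.02358319 -0.18618626]
pax [ 0.62853813 -0.21906977  0.062     ] [ 0.03841055 -0.18641201]
stand [ 0.57493852 -0.16631568]
```

Emit:
{"name": "send_rows", "arguments": {
  "plan": "0 0.1 -0.5 0 0 0 0;0 0.2 -1 0 0 0 0;0 0 0 2.5 0 0 0;0 0 0 2.5 0 0 0;0 0 0 0 0 0 0"
}}

```text
time_s: 8.05
eef_pos: [0.5463, 0.0374, 0.1637]
orientation: [[-0.985, -0.172, 0.009], [-0.172, 0.985, 0.001], [-0.009, -0.001, -1.0]]
ft_force: [0.8, 0.2, 0.5]
width: 0.003
grip_force: 0.0
```

Emit:
{"name": "send_rows", "arguments": {
  "plan": "0 0.27 -2 0 0 0 0;0 0.27 -2 0 0 0 0;0 0.27 -2 0 0 0 0;0 0.27 -2 0 0 0 0;0 0.27 -2 0 0 0 0;0 0.27 -2 0 0 0 0;0 0.27 -2 0 0 0 0;0 0.27 -2 0 0 0 0;0 0.27 -2 0 0 0 0;0 0.27 -2.4 0 0 0 0;0 0 0 0 0 0 0;0 0 0 -1.5 0 0 0;0 0 0 -1.5 0 0 0;0 0 0 -1.5 0 0 0;0 0 0 0 0 0 0"
}}

```text
time_s: 9.55
eef_pos: [0.5666, -0.1645, 0.1098]
orientation: [[-0.985, -0.174, -0.007], [-0.174, 0.985, 0.003], [0.007, 0.005, -1.0]]
ft_force: [0.2, 0.1, 0.6]
width: 0.002
grip_force: 0.0
```

```bash
python3 - <<'E'
from bench import robot
from h import *
s=robot.observe(); print(s['eef_pos'],w2b(s['eef_pos']),s['ft_force'],s['time_s'],b2w(-.007,-.125))
c=robot.read_camera('side'); cv2.imwrite('pics/side3.png',cv2.resize(c['img'][150:420,200:520,::-1],None,fx=2.2,fy=2.2))
E
```

```text
[ 0.56664944 -0.16446264  0.10980807] [-0.01282993 -0.12170838] [0.16000949 0.13225577 0.62120195] 9.55 [ 0.57297013 -0.16666985]
```

View pics/side3.png

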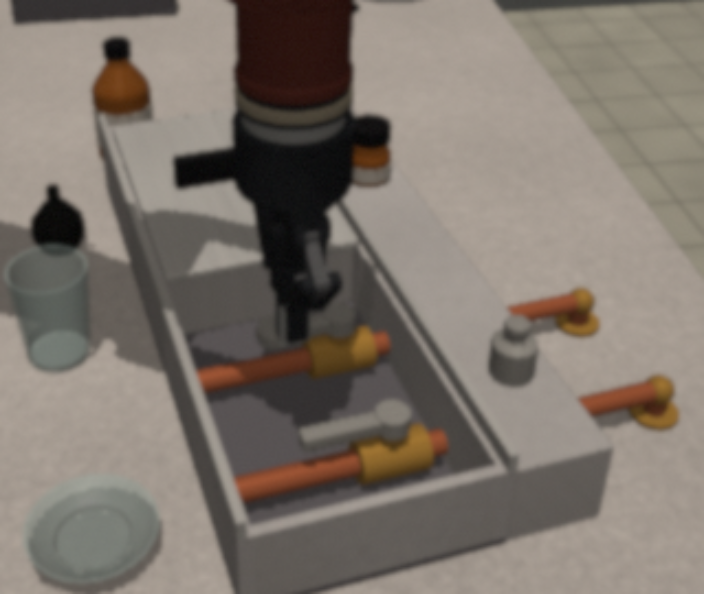

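The fingers hang between the two levers (crop 295,335), with the cover's rib still aside. Next I descend.

Emit:
{"name": "send_rows", "arguments": {
  "plan": "0 0.6 -0.3 0 0 0 0;0 0 0 -1 0 0 0;0 0 0 -1 0 0 0;0 0 0 -1 0 0 0;0 0 0 -0.9 0 0 0;0 0 0 0 0 0 0;0 0 0 0 0 0 0"
}}

```text
time_s: 10.3
eef_pos: [0.5753, -0.1694, 0.0747]
orientation: [[-0.985, -0.173, -0.001], [-0.173, 0.985, 0.0], [0.001, 0.001, -1.0]]
ft_force: [0.2, -0.0, -0.5]
width: -0.004
grip_force: 0.0
```

```bash
python3 - <<'E'
from bench import robot
from h import *
s=robot.observe(); print(s['eef_pos'],w2b(s['eef_pos']),s['ft_force'],s['time_s'])
E
```

```text
[ 0.57530362 -0.16941216  0.07469215] [-0.00518901 -0.1281122 ] [ 0.18767486 -0.03213526 -0.45078798] 10.3
```

Emit:
{"name": "send_rows", "arguments": {
  "plan": "0 0 0 -0.4 0 0 0;0 -0.4 1.1 0 0 0 0;0 -0.4 1.1 0 0 0 0;0 -0.2 0.6 0 0 0 0;0 -0.2 0.6 0 0 0 0;0 -0.2 0.6 0 0 0 0;0 -0.25 0.65 0 0 0 0;0 -0.25 0.65 0 0 0 0;0 -0.25 0.65 0 0 0 0;0 0 0 0 0 0 0"
}}

```text
time_s: 11.3
eef_pos: [0.5543, -0.1092, 0.0719]
orientation: [[-0.985, -0.173, 0.0], [-0.173, 0.985, 0.001], [-0.0, 0.001, -1.0]]
ft_force: [0.2, -1.4, -0.0]
width: 0.003
grip_force: 0.4
```

```bash
python3 - <<'E'
from bench import robot
from h import *
s=robot.observe(); print(s['eef_pos'],w2b(s['eef_pos']),s['ft_force'],s['torque'],s['time_s'])
c=robot.read_camera('side'); cv2.imwrite('pics/side4.png',cv2.resize(c['img'][220:400,260:440,::-1],None,fx=3.3,fy=3.3))
E
```

```text
[ 0.55429223 -0.10923637  0.0719121 ] [-0.01521212 -0.06516665] [ 0.15471628 -1.42333749 -0.04906177] [-0.15297599  0.05909603 -0.05265508] 11.3
```

View pics/side4.png

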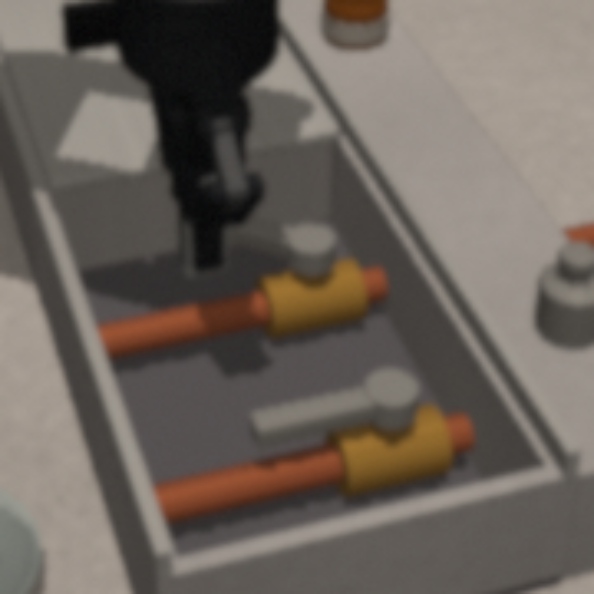

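The finger hides part of the marked lever here, so I'll check with the other cameras.

```bash
python3 - <<'E'
from bench import robot
from h import *
a=robot.read_camera('scene')['img'];b=robot.read_camera('wrist')['img']
A=cv2.resize(a[190:320,120:280],(480,390)); B=cv2.resize(b,(320,240)); A[0:0]
o=np.zeros((390,800,3),np.uint8);o[:,:480]=A;o[:240,480:]=B
cv2.imwrite('pics/sc5.png',o[:,:,::-1])
E
```

```text
(no output)
```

View pics/sc5.png

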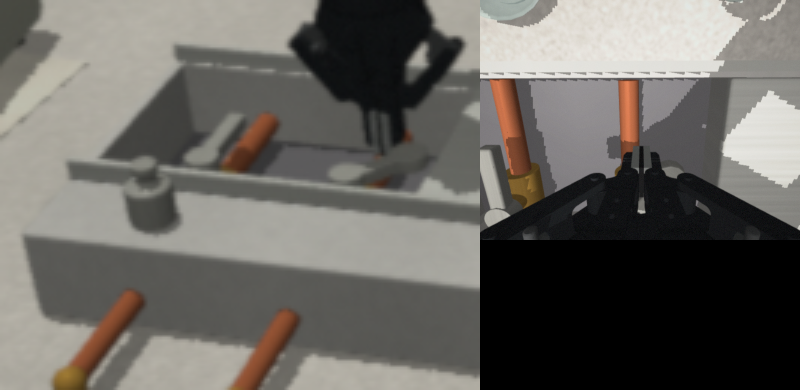

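The scene view shows the marked lever swung partway towards +y, with its disc at (415,157) and the spindle at (350,173). The finger is still behind it, so I continue the arc.

Emit:
{"name": "send_rows", "arguments": {
  "plan": "0 0.2 0.8 0 0 0 0;0 0.2 0.8 0 0 0 0;0 0.2 0.8 0 0 0 0;0 0.6 0.2 0 0 0 0;0 0.6 0.2 0 0 0 0;0 0.5 0.1 0 0 0 0;0 0.5 0.1 0 0 0 0;0 0.4 0.07 0 0 0 0;0 0 0 0 0 0 0;0 0 0 0 0 0 0"
}}

```text
time_s: 12.45
eef_pos: [0.5835, -0.0796, 0.0705]
orientation: [[-0.985, -0.173, -0.008], [-0.173, 0.985, 0.0], [0.008, 0.001, -1.0]]
ft_force: [-10.1, -3.0, 3.1]
width: 0.002
grip_force: 4.7
```

```bash
python3 - <<'E'
from bench import robot
from h import *
s=robot.observe(); print(s['eef_pos'],w2b(s['eef_pos']),s['ft_force'],s['torque'],s['time_s'])
E
```

```text
[ 0.58348748 -0.0795889   0.07047673] [ 0.01877184 -0.04115777] [-10.0679512   -2.9740356    3.08267231] [-0.35588538  1.5846078   0.03174827] 12.45
```

Emit:
{"name": "send_rows", "arguments": {
  "plan": "0 0.2 0.03 0 0 0 0;0 0.2 0.03 0 0 0 0;0 0 0 0 0 0 0;0 0 0 0 0 0 0;0 -0.5 -0.1 0 0 0 0;0 -1 -0.2 0 0 0 0;0 -1 -0.2 0 0 0 0;0 0 0 2 0 0 0;0 0 0 2 0 0 0;0 0 0 3 0 0 0;0 0 0 4 0 0 0;0 -1 -2 0 0 0 0;0 -1 -3 0 0 0 0;0 -1 -3 0 0 0 0;0 -1 -3 0 0 0 0;0 0 0 0 0 0 0;0 0 0 0 0 0 0"
}}

```text
time_s: 14.15
eef_pos: [0.5256, -0.1943, 0.1818]
orientation: [[-0.985, -0.171, 0.002], [-0.171, 0.985, 0.0], [-0.002, -0.0, -1.0]]
ft_force: [0.3, 0.3, -0.0]
width: -0.004
grip_force: 0.0
```

```bash
python3 - <<'E'
from bench import robot
from h import *
s=robot.observe(); print(s['eef_pos'],s['ft_force'],s['time_s'])
a=robot.read_camera('scene')['img'];b=robot.read_camera('side')['img']
o=np.zeros((560,800,3),np.uint8);o[:390,:400]=cv2.resize(a[190:320,120:280],(480,390))[:,80:];o[:,400:]=cv2.resize(b[150:400,260:440],(400,560))
cv2.imwrite('pics/sc6.png',o[:,:,::-1])
E
```

```text
[ 0.52559848 -0.19425536  0.18183314] [ 0.26628828  0.32116167 -0.02278768] 14.15
```

View pics/sc6.png

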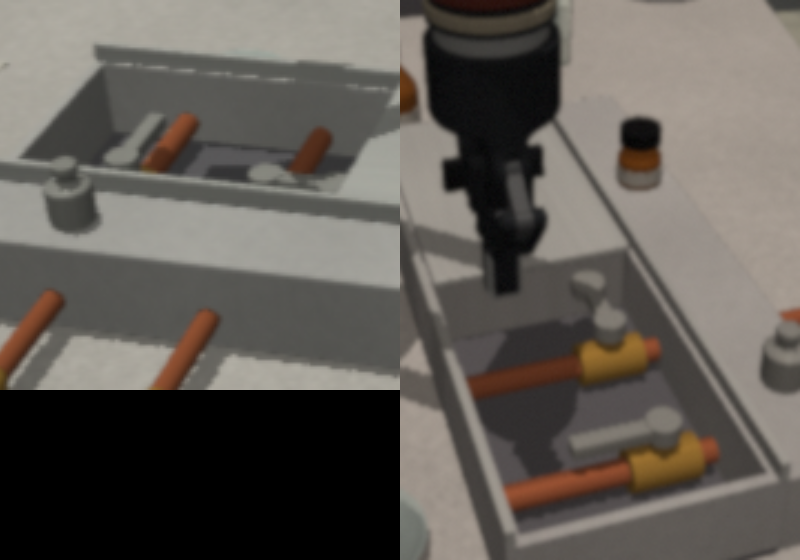

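Disc at composite (588,285), spindle at (610,320). I'll compute the handle angle from these.

```bash
python3 - <<'E'
from bench import robot
from h import *
c=robot.read_camera('side');w=cloud(c)
f=lambda u,v:ray(c,(260+(u-400)/2.222,150+v/2.24),.062)
d,s=w2b(f(588,283)),w2b(f(610,316)); print(d,s,np.arctan2(*(d-s)[::-1]))
# disc/lever points by depth
x,y,z=np.moveaxis(w,-1,0); B=np.stack([(x-O[0])*EX[0]+(y-O[1])*EX[1],(x-O[0])*EY[0]+(y-O[1])*EY[1]],-1)
m=(z>.056)&(z<.067)&(abs(B[...,0]-.035)<.03)&(abs(B[...,1]+.045)<.05)
k,l,st,_=cv2.connectedComponentsWithStats(m.astype(np.uint8))
for i in range(1,k):
    Q=B[l==i]
    if len(Q)>15:
        print(len(Q),Q.min(0),Q.max(0))
        for lo in np.arange(-.1,0,.01):
            q=Q[(Q[:,1]>=lo)&(Q[:,1]<lo+.01)]
            if len(q)>2: print(round(lo,3),len(q),((q[:,0].min()+q[:,0].max())/2).round(4),q[:,0].mean().round(4))
E
```

```text
[ 0.03856157 -0.03035275] [ 0.04117294 -0.07381537] 1.6308072810067988
75 [ 5.32077957e-03 -7.40628891e-05] [0.06426228 0.0046265 ]
368 [ 0.02577342 -0.09064911] [ 0.0530407 -0.0118477]
-0.09 77 0.0387 0.0382
-0.08 59 0.0393 0.0378
-0.07 27 0.0408 0.0401
-0.06 36 0.0392 0.038
-0.05 30 0.0393 0.038
-0.04 58 0.0388 0.038
-0.03 58 0.0396 0.0393
-0.02 22 0.0386 0.0383
```

```bash
python3 -c "
from bench import robot
print(robot.close_job())"
```

```text
the job is handed in; nothing more can be done
None
```

The job is handed in: the cover is fully aside on the deck, the marked handle is shut across its pipe, the plain lever and bystanders look undisturbed in the last pictures, and the hand is clear; early on the fingers pressed on top of the rib with about 35 N by mistake, under the limits, and no verdict came back.

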